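Start the spot welder's clamp screw in its brass boss

ROBOT

A 6-joint arm with a two-finger parallel gripper is mounted at the origin on the work surface. World frame = base frame: x ahead of the robot, y to its left, z up, the work surface at z = 0. Lengths are in mm, angles in degrees, forces in N, time in s.
With the tool pointing down it reaches from about 300 to 850 mm from the base axis. Payload 4.2 kg.
Tool frame: the origin (TCP) lies at the very end of the fingers, on their centre line; the grasp point (between the pads) lies 19 mm behind it; z points along the fingers, y is the line along which they close (so a half turn about z gives the same grasp; the last joint's range is limited). The gripper opens to 91 mm and grips with 3 to 60 N. Pads are 32 mm wide; open, the fingers measure 118 mm over their backs; the gripper's body (76 mm by 178 mm) begins 60 mm behind the grasp point.
Start: joints at [65.776, 18.312, 89.639, -0, 72.044, -1.146], TCP at [225.401, 528.997, 213.976] pointing down, gripper open.
Joint ranges: [-177.97, 177.97], [-48.28, 115.42], [12.27, 149.76], [-77.06, 257.06], [2.81, 150.46], [-146.56, 146.56]. Speed limits (degrees/s): [147.25, 147.25, 180, 180, 180, 180].

INTERFACE

Orientations are given as [roll, pitch, yaw] about the fixed x, y, z axes, in that order (R = Rz(yaw) Ry(pitch) Rx(roll)).
In Python, from workcell import env, eyes gives the robot as it stands.
- The arm moves only by the tool send_rows, never from a script. Its argument "targets" is text: rows parted by semicolons, each of 7 numbers parted by spaces: the shift along the tool's x, y, z in m, then the turn, a rotation vector about the tool's x, y, z in degrees, then the opening in per cent of the stroke, from 0 (shut) to 100 (fully open). A call has 1 to 12 rows; each row is the pose to reach, as a shift and turn from the pose commanded when the call began, along the tool's axes at that moment; what a row does not reach only later rows make up. A row lasts 1/12 s, in which the tool goes at most 41.7 mm and 7.16 degrees, less where a joint would pass 70% of its speed; a pose out of reach is approached as far as the arm can. A call with a gripper value outside its range is refused whole. The fingers move at their own pace and stop on an object; "grip_force" is the grip in N (left out, the last holds). Time passes only in rows, so rows that repeat a pose let the fingers close. It gives the time, the measured TCP pose, the force, the opening and the grip force at its end, in the units of the state.
- env.state(): the state, without advancing time (a new reading comes with each control period).
- eyes.grab_frame(name): name is "scene" or "side" or "wrist"; returns a dict with "image" (400x640x3 uint8, blue, green, red), "fovy" (degrees; the focal length in pixels is half the picture's height over the tangent of half this angle, whatever the lens; pixels are square), "cx", "cy" (the principal point, pixels), "eye" and "attitude" of the camera in the world. Camera axes: x right, y up, looking along -z (the intrinsics and any distortion apply to the point x, -y, -z); pixel columns grow to the right and rows downward; lengths in mm; the calibration is good to about 2 mm. A picture is of the moment at which its call begins. There is no depth.
- env.job_done(): hands the job in; it is judged then, once.
The state is a dict: "time_s": time; "qpos": joint angles; "qvel": joint speeds; "effort": joint torques, N m; "ee_pos": TCP position; "ee_rot": TCP orientation; "force": force on the tool from outside, world axes, zero at the start; "torque": the same for the moment, N m; "gripper_width": finger opening in mm; "gripper_force": force on a finger pad.
Only numpy, scipy, OpenCV 4.12 (cv2) and the standard library are available. Lean on these libraries where they do the work, as an engineer would, in place of code of your own. Each camera call takes 0.05 s, during which the arm holds its last target. There are 200 camera calls.

TASK

The big round-headed clamp screw stands loose in its brass boss, not yet caught in the thread. Take its head, turn it backward (anticlockwise from above) until it drops into the start of the thread, then turn it forward (clockwise) one full turn, regripping as often as you need. Finish while still gripping the head, with the screw held upright and started, and leave the other loose things on the bench where they lie.

Things in the scene. Friction and masses are not known exactly. Their poses are not given: they have to be found in the camera images.
- screw: Loose steel clamp screw, 98 mm long, 0.2 to 0.33 kg, oiled, standing upright in the block's boss. Origin: centre of its lower tip, z up its axis; tip 24 mm above the bench at first. Shank 14 mm across. It is captive: it lifts 5 mm at most. Started, it goes down 8 mm per clockwise turn (right-hand thread, 1.4 mm axial play) and stays when let go: lower the gripper with it.
- screw_head (a point): Centre of the flat top of the screw's knurled round head, 98 mm above the tip. Head: 36 mm diameter, 22 mm high; grip it from above across any diameter. A short raised rib on the top points along the screw's +x, above its lug. Top 122 mm above the bench at the start, about 115 mm after the drop, about 107 mm at the end. The opened gripper can turn freely round it.
- screw_lug (a point): The screw's one thread lug, hidden in the boss: sticks out 7 mm from the shank along the screw's +x, its axis 33.6 mm above the tip. It stands on a flat ring. Turned backward 40 to 240 degrees (unknown) it comes over a gap with 65 degrees of free room, then a wall that stops it. Forward from the start it only meets that wall and cannot enter.
- mouth (a point): Mouth of the boss: centre of the keeper ring's top, 70 mm above the bench, on the screw's axis. Over the hidden gap the screw drops 6 to 7.5 mm by its weight or a push of a few N, but if gripped tight at a fixed height it cannot drop: press down lightly while turning, or ease the grip now and then. From there turn forward. The thread ends about 1.5 turns in.
- block: Clamp block fixed to the bench: dark steel base plate 110 x 80 x 14 mm (long side along its x) with four small cap screws; on its middle an upright brass boss 52 mm across, up to 64 mm above the bench, topped by a steel ring 47 mm across up to 70 mm. The screw passes down its bore. Origin: centre of the plate's underside, on the screw's axis; z up.
- spare: Second clamp block, same base plate and boss but shut by a plain hexagon plug (24 mm across flats, top 88 mm above the bench); not to be used. Origin: centre of the plate's underside.
- pliers: Loose flat-nose pliers with red handles, 155 mm long, 14 mm high, lying; origin at the underside of the pivot, jaws along +x.
- driver: Loose screwdriver lying on the bench; origin under its middle.
- hammer: Loose hammer lying on the bench; origin under its middle.
- anvil: Loose square steel bench block 75 x 75 x 22 mm; origin at the centre of its underside.
- jar: Loose amber glass jar with steel cap, 60 mm diameter, 85 mm high; origin at the centre of its underside.
- collar: Loose brass ring 48 mm across, 16 mm high; origin at the centre of its underside.
Things that resemble listed ones, but are neither listed nor needed, are in the scene too. Leave any purple or turquoise look-alike of the screw alone.

How it is judged (in metres and radians):
On the way, in this order (a step that is already met when the one before it is completed fails the run):
1. the screw has been turned backward until it dropped into the start of the thread (z of screw in the frame of block between 0.0145 and 0.0195 m), for 0.1 s.
2. the screw has been turned forward about one turn (z of screw in the frame of block between 0.0062 and 0.012 m), for 0.2 s.
At the end, for the whole second after the job is handed in: The screw is about one turn (0.65 to 1.4) into the thread, its tip 6.2 to 12 mm above the bench, upright within 6 degrees, on the boss axis within 4 mm, at rest, gripped by the fingers with over 2 N; the six other loose things lie within 30 mm of where they were (all of step 2 and contact force between the fingers and screw above 2 N and angle between screw's own z axis and vertical below 0.1 rad and horizontal distance between screw and block below 0.004 m and linear speed of screw below 0.02 m/s and distance of each of pliers, driver, hammer, anvil, jar, collar from where it was at the start of the episode below 0.03 m); the arm keeps its last pose, push and grip.
It fails at once if another loose thing on the bench was pushed away (more than 30 mm) (distance of any of pliers, driver, hammer, anvil, jar, collar from where it was at the start of the episode above 0.03 m).
It also fails if it takes over 64 s, if anything falls off the work surface, if the arm or the gripper's body presses on something with over 40 N, if the wrist force passes 120 N, or if a joint passes its speed limit or range.

## Working session

There is one attempt and no reset: what is moved stays moved. The work goes in short steps, Python scripts to look and compute and a tool call to move; the robot and the scene stay as the last step left them, time stands still between calls to the robot, and variables do not carry over. Pictures are saved under pics/ and viewed, at most 10 in all, crops included, and the job is handed in when it is done.

Besides the shell and the picture viewer there is one more tool, called after "Emit:" as name(argument=value, ...), one argument or row to a line, values as JSON. send_rows: Moves the arm, as the interface text tells. Its arguments: {"type":"object","properties":{"targets":{"type":"string"},"grip_force":{"type":"number"}},"required":["targets"]}

```bash
mkdir -p pics; cat > h.py <<'E'
import numpy as np,cv2
from workcell import env,eyes
E
python3 - <<'E'
from h import *
for n in("scene","side"):
    f=eyes.grab_frame(n); cv2.imwrite(f"pics/{n}0.png",f["image"]); print(n,{k:v for k,v in f.items() if k!="image"})
print(env.state())
E
```

```text
scene {'fovy': 51.464975464044265, 'cx': 321.3666289627357, 'cy': 201.80230291042014, 'eye': array([1390.67024556,  -49.29172837,  818.96673439]), 'attitude': array([49.4364373 , -0.43918712, 87.12085669])}
side {'fovy': 55.92681011288647, 'cx': 313.57794844634867, 'cy': 192.67366565264876, 'eye': array([ 361.43465091, -709.30060785,  754.24380178]), 'attitude': array([ 4.91775556e+01,  2.48330718e-02, -1.66100033e+01])}
{'time_s': 0.1, 'qpos': array([ 6.57755710e+01,  1.83475577e+01,  8.96994618e+01, -6.80815765e-05,
        7.20444250e+01, -1.14687040e+00]), 'qvel': array([ 0.07264419, -0.15334808, -0.10404042,  0.01121877,  0.0434724 ,
        0.10227698]), 'effort': array([-1.56501657e-03, -4.13330984e+01, -2.32510310e+01,  7.27333431e-02,
        4.20684193e-02, -5.03427111e-05]), 'ee_pos': array([225.20807489, 528.56634032, 213.20826401]), 'ee_rot': array([-1.79908573e+02, -1.76557172e-03,  1.56922461e+02]), 'force': array([-0.38829093, -0.67324364, -0.6024811 ]), 'torque': array([-0.02317398,  0.05502504, -0.01489404]), 'gripper_force': 0.0, 'gripper_width': 91.07508530747799}
```

View pics/scene0.png

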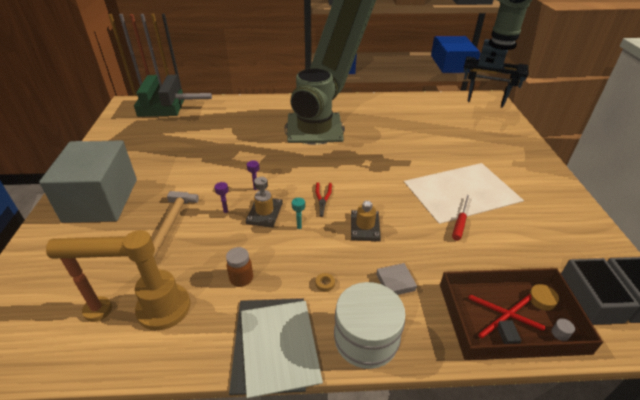

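View pics/side0.png

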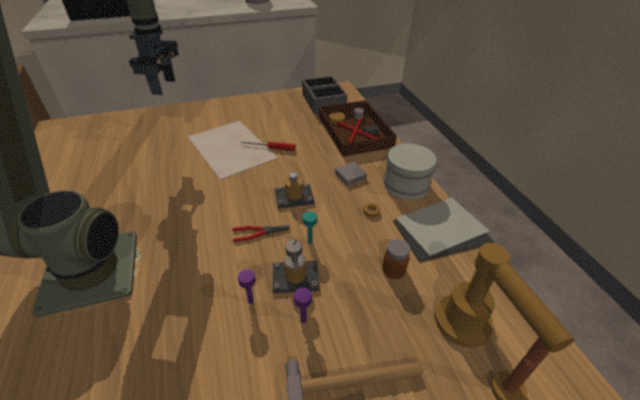

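The scene view shows the block with the grey screw head at about (261,185), with purple look-alikes at (253,168) and (221,189) and a turquoise one at (298,205). In the side view the head is at about (293,246). I'll enlarge both.

```bash
python3 - <<'E'
from h import *
a=cv2.imread("pics/scene0.png")[155:235,210:310]; b=cv2.imread("pics/side0.png")[230:330,230:330]
cv2.imwrite("pics/c.png",np.hstack([cv2.resize(np.vstack([a,np.zeros((20,100,3),np.uint8)]),(400,400),interpolation=cv2.INTER_CUBIC),cv2.resize(b,(400,400),interpolation=cv2.INTER_CUBIC)]))
E
```

```text
(no output)
```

View pics/c.png

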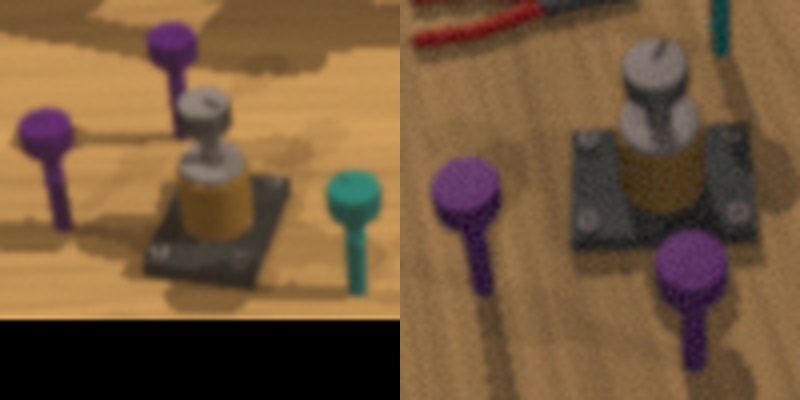

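```bash
cat >> h.py <<'E'
from scipy.spatial.transform import Rotation as R
CAM={"scene":(51.464975464044265,321.3666,201.8023,[1390.67024556,-49.29172837,818.96673439],[49.4364373,-0.43918712,87.12085669]),
"side":(55.92681011288647,313.57795,192.67367,[361.43465091,-709.30060785,754.24380178],[49.1775556,0.0248330718,-16.6100033])}
def ray(cam,u,v):
    fo,cx,cy,e,a=CAM[cam] if isinstance(cam,str) else cam; f=200/np.tan(np.radians(fo/2))
    return np.array(e),R.from_euler('xyz',a,degrees=True).apply([(u-cx)/f,-(v-cy)/f,-1])
def atz(cam,uv,z):
    e,d=ray(cam,*uv); return e+d*(z-e[2])/d[2]
def tri(p,q):
    e1,d1=ray("scene",*p); e2,d2=ray("side",*q)
    s,t=np.linalg.lstsq(np.c_[d1,-d2],e2-e1,rcond=None)[0]
    return (e1+s*d1+e2+t*d2)/2, np.linalg.norm(e1+s*d1-e2-t*d2)
E
python3 - <<'E'
from h import *
S=lambda x,y:(209.6+x/4,154.6+y/4); D=lambda x,y:(229.6+(x-400)/4,229.6+y/4)
np.set_printoptions(precision=1,suppress=True)
print("head",tri(S(203,101),D(655,64)),atz("scene",S(203,101),122),atz("side",D(655,64),122))
for n,p in(("mouth",((212,160),(659,120))),("pA",((172,38),(467,177))),("pB",((46,122),(691,253)))):print(n,tri(S(*p[0]),D(*p[1])))
print("mouth z70",atz("scene",S(212,161),70),atz("side",D(659,122),70))
print("turq",tri((298.5,201.5),(310,215.5)))
print("rib",[atz("scene",S(*p),122)for p in((205,99),(217,106))],[atz("side",D(*p),122)for p in((655,57),(663,43))])
E
```

```text
head (array([ 476.7, -165.9,  121.1]), np.float64(0.479484272464558)) [ 478.2 -165.9  122. ] [ 476.5 -166.4  122. ]
mouth (array([ 477.9, -163.8,   69.6]), np.float64(0.9919270307636306))
pA (array([ 366.2, -196.5,   98.2]), np.float64(4.1782023782431486))
pB (array([ 467.4, -276.5,   99.8]), np.float64(2.661089617127734))
mouth z70 [ 480. -164.   70.] [ 477.3 -165.    70. ]
turq (array([545.1, -62.2,  97.7]), np.float64(0.802484723007327))
rib [array([ 476. , -164.7,  122. ]), array([ 484.2, -156. ,  122. ])] [array([ 477.7, -161.5,  122. ]), array([ 484.6, -152.7,  122. ])]
```

The triangulated head lies at (477,-165.5) with z at 121, against 122 expected, and the mouth comes out at 69.6, against 70. Both agree. The nearest look-alikes are about 115 mm away with tops near 98 mm. I'll travel at height and wind joint 6 to its + end, so that about 280° of backward turn is available.

Emit:
send_rows(
  targets="-0.252 -0.27 0 0 0 80 100;-0.252 -0.27 0 0 0 80 100;-0.252 -0.27 0 0 0 80 100;-0.252 -0.27 0 0 0 80 100;-0.252 -0.27 0 0 0 80 100;-0.252 -0.27 0 0 0 80 100;-0.252 -0.27 0 0 0 80 100;-0.252 -0.27 0 0 0 80 100;-0.252 -0.27 0 0 0 80 100;-0.252 -0.27 0 0 0 80 100;-0.252 -0.27 0 0 0 80 100;-0.252 -0.27 0 0 0 80 100",
  grip_force=20,
)

```text
time_s: 1.1
ee_pos: [351.5, 180.9, 213.8]
ee_rot: [-180.0, 0.0, 76.6]
force: [-1.1, -0.2, 0.3]
gripper_width: 91.5
gripper_force: 0.0
```

```bash
cat >> h.py <<'E'
def goal(x,y,z,yaw):
    s=env.state(); r=R.from_euler('xyz',s["ee_rot"],degrees=True)
    d=r.inv().apply(np.array([x,y,z])-s["ee_pos"])
    rv=(r.inv()*R.from_euler('xyz',[180,0,yaw],degrees=True)).as_rotvec(degrees=True)
    print("t",s["time_s"],"pos",s["ee_pos"].round(1),"rot",s["ee_rot"].round(1),"j",s["qpos"].round(1),"F",s["force"].round(1),"T",s["torque"].round(2),"w",round(s["gripper_width"],1),s["gripper_force"])
    print("shift m",(d/1000).round(4),"turn",rv.round(2))
E
python3 -c "
from h import *
goal(477,-165.5,214,-65)"
```

```text
t 1.1 pos [351.5 180.9 213.8] rot [-180.     0.    76.6] j [ 25.6   1.9 110.5   0.   67.6  38.9] F [-1.1 -0.2  0.3] T [-0.08  0.03  0.01] w 91.5 0.0
shift m [-3.079e-01  2.023e-01 -3.000e-04] turn [-0.0000e+00  3.0000e-02  1.4162e+02]
```

Emit:
send_rows(
  targets="-0.308 0.202 0 0 0 82 100;-0.308 0.202 0 0 0 82 100;-0.308 0.202 0 0 0 82 100;-0.308 0.202 0 0 0 82 100;-0.308 0.202 0 0 0 82 100;-0.308 0.202 0 0 0 82 100;-0.308 0.202 0 0 0 82 100;-0.308 0.202 0 0 0 82 100;-0.308 0.202 0 0 0 82 100;-0.308 0.202 0 0 0 82 100;-0.308 0.202 0 0 0 82 100;-0.308 0.202 0 0 0 82 100",
)

```text
time_s: 2.1
ee_pos: [478.6, -164.2, 213.2]
ee_rot: [-180.0, 0.1, -5.2]
force: [0.3, 0.4, -0.1]
gripper_width: 91.2
gripper_force: 0.0
```

Emit:
send_rows(
  targets="0 0 0 0 0 60 100;0 0 0 0 0 60 100;0 0 0 0 0 60 100;0 0 0 0 0 60 100;0 0 0 0 0 60 100;0 0 0 0 0 60 100;0 0 0 0 0 60 100;0 0 0 0 0 60 100;0 0 0 0 0 60 100;0 0 0 0 0 60 100",
)

```text
time_s: 2.93
ee_pos: [478.5, -163.3, 213.6]
ee_rot: [180.0, 0.0, -64.9]
force: [-0.6, 0.2, 0.1]
gripper_width: 91.0
gripper_force: 0.0
```

```bash
python3 -c "
from h import *
goal(477,-165.5,150,-65)
f=eyes.grab_frame('wrist'); cv2.imwrite('pics/w.png',f['image']); print({k:v for k,v in f.items() if k!='image'})"
```

```text
t 2.9333 pos [ 478.5 -163.3  213.6] rot [180.    0.  -64.9] j [-20.1  12.1  98.4   0.   69.5 134.8] F [-0.6  0.2  0.1] T [-0.    0.17 -0.02] w 91.0 0.0
shift m [0.0014 0.0023 0.0636] turn [0.03 0.04 0.08]
{'fovy': 69.24645134359277, 'cx': 321.33867355166154, 'cy': 199.39154208707455, 'eye': array([ 509.29870345, -230.95620341,  383.59040866]), 'attitude': array([-1.53315511e+01, -4.38315535e-02, -1.54887086e+02])}
```

View pics/w.png

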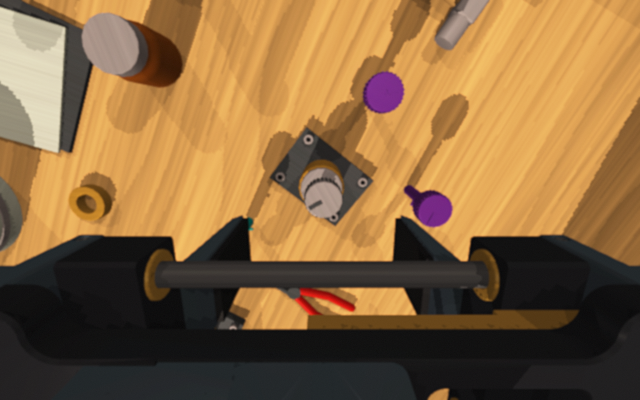

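The wrist view shows the screw head at about (323,199), between the fingers' columns, with its rib pointing down-left. I'll check the position from this view.

```bash
python3 -c "
from h import *
c=(69.24645134,321.33867,199.39154,[509.29870345,-230.95620341,383.59040866],[-15.3315511,-.0438315535,-154.887086])
print(atz(c,(323.5,199),122),atz(c,(324,191),122))
goal(477,-165.5,92.5,-65)"
```

```text
[ 477.00937472 -167.30483916  122.        ] [ 479.87194634 -174.47090175  122.        ]
t 2.9833 pos [ 478.5 -163.4  213.6] rot [180.    0.  -64.8] j [-20.2  12.1  98.4   0.   69.5 134.7] F [0.3 0.7 0.3] T [-0.02  0.14  0.01] w 91.4 0.0
shift m [0.0014 0.0022 0.1211] turn [0.03 0.03 0.15]
```

Emit:
send_rows(
  targets="0.0017 0.0025 0.03 0 0 0 100;0.0017 0.0025 0.06 0 0 0 100;0.0017 0.0025 0.08 0 0 0 100;0.0017 0.0025 0.095 0 0 0 100;0.0017 0.0025 0.11 0 0 0 100;0.0017 0.0025 0.121 0 0 0 100;0.0017 0.0025 0.121 0 0 0 100;0.0017 0.0025 0.121 0 0 0 50;0.0017 0.0025 0.121 0 0 0 45;0.0017 0.0025 0.121 0 0 0 45;0.0017 0.0025 0.121 0 0 0 45;0.0017 0.0025 0.121 0 0 0 45",
)

```text
time_s: 3.98
ee_pos: [477.3, -166.6, 93.6]
ee_rot: [-179.9, -0.1, -65.1]
force: [-0.7, -0.2, -0.5]
gripper_width: 60.5
gripper_force: 0.0
```

```bash
python3 -c "
from h import *
goal(477,-166,92.5,-65)
a=eyes.grab_frame('side')['image'][200:300,230:360];b=eyes.grab_frame('scene')['image'][130:230,200:330]
cv2.imwrite('pics/d.png',cv2.resize(np.hstack([b,a]),(780,300),interpolation=cv2.INTER_CUBIC))"
```

```text
t 3.9833 pos [ 477.3 -166.6   93.6] rot [-1.799e+02 -1.000e-01 -6.510e+01] j [-20.5  18.5 108.7   0.   52.7 134.5] F [-0.7 -0.2 -0.5] T [ 0.06  0.2  -0.02] w 60.5 0.0
shift m [-0.0007  0.      0.0011] turn [-0.06 -0.05 -0.06]
```

View pics/d.png

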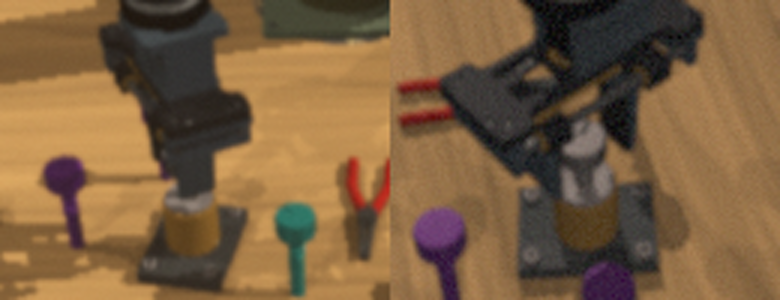

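Both views show the open fingers either side of the grey head, clear of the look-alikes, so I'll close.

Emit:
send_rows(
  targets="-0.0007 0 0.001 0 0 0 0;-0.0007 0 0.001 0 0 0 0;-0.0007 0 0.001 0 0 0 0;-0.0007 0 0.001 0 0 0 0;-0.0007 0 0.001 0 0 0 0;-0.0007 0 0.001 0 0 0 0",
  grip_force=20,
)

```text
time_s: 4.58
ee_pos: [477.4, -165.6, 92.0]
ee_rot: [-179.9, -0.0, -65.1]
force: [3.1, 3.6, -1.0]
gripper_width: 36.0
gripper_force: 20.0
```

```bash
python3 -c "
from h import *
goal(477,-166,92.5,-65)"
```

```text
t 4.5833 pos [ 477.4 -165.6   92. ] rot [-179.9   -0.   -65.1] j [-2.050e+01  1.860e+01  1.088e+02  1.000e-01  5.250e+01  1.346e+02] F [ 3.1  3.6 -1. ] T [ 0.61 -0.48  0.02] w 36.0 19.999752044677734
shift m [ 0.0003  0.0005 -0.0005] turn [-0.09 -0.01 -0.09]
```

Emit:
send_rows(
  targets="0 -0.0004 0.0005 0 0 0 0;0 -0.0004 0.001 0 0 -6 0;0 -0.0004 0.001 0 0 -12 0;0 -0.0004 0.001 0 0 -18 0;0 -0.0004 0.001 0 0 -24 0;0 -0.0004 0.001 0 0 -30 0;0 -0.0004 0.001 0 0 -30 0",
)

```text
time_s: 5.17
ee_pos: [477.8, -165.9, 91.7]
ee_rot: [-180.0, -0.1, -35.0]
force: [3.3, 2.1, 5.3]
gripper_width: 35.7
gripper_force: 20.0
```

```bash
python3 -c "
from h import *
goal(477,-166,92.5,-35)"
```

```text
t 5.1667 pos [ 477.8 -165.9   91.7] rot [-1.8e+02 -1.0e-01 -3.5e+01] j [-20.5  18.7 108.8   0.   52.4 104.5] F [3.3 2.1 5.3] T [ 0.43 -0.35 -0.02] w 35.7 19.998558461666107
shift m [-0.0006  0.0006 -0.0008] turn [-0.05 -0.12  0.02]
```

Emit:
send_rows(
  targets="0 -0.0005 0 0 0 -6 0;0 -0.0005 0 0 0 -12 0;0 -0.0005 0 0 0 -18 0;0 -0.0005 0 0 0 -24 0;0 -0.0005 0 0 0 -30 0;0 -0.0005 0 0 0 -30 0",
)

```text
time_s: 5.67
ee_pos: [477.7, -165.8, 91.2]
ee_rot: [179.9, -0.1, -5.1]
force: [1.8, 0.1, 2.0]
gripper_width: 35.4
gripper_force: 20.0
```

Emit:
send_rows(
  targets="0 0 0 0 0 -6 0;0 0 0 0 0 -12 0;0 0 0 0 0 -18 0;0 0 0 0 0 -24 0;0 0 0 0 0 -24 0",
)

```text
time_s: 6.08
ee_pos: [477.6, -165.7, 90.6]
ee_rot: [179.9, -0.0, 18.8]
force: [3.3, 0.1, -1.9]
gripper_width: 35.4
gripper_force: 20.0
```

The upward force is gone, so the lug looks to be over the gap. I'll press down and follow it.

Emit:
send_rows(
  targets="0 0 0.001 0 0 0 0;0 0 0.002 0 0 0 0;0 0 0.003 0 0 0 0;0 0 0.003 0 0 0 0",
)

```text
time_s: 6.42
ee_pos: [477.6, -165.5, 87.8]
ee_rot: [180.0, -0.0, 18.8]
force: [4.5, -1.0, -3.3]
gripper_width: 35.2
gripper_force: 20.0
```

Emit:
send_rows(
  targets="0 0 0.001 0 0 0 0;0 0 0.002 0 0 0 0;0 0 0.003 0 0 0 0;0 0 0.003 0 0 0 0;0 0 0.003 0 0 0 0",
)

```text
time_s: 6.83
ee_pos: [477.8, -165.5, 85.2]
ee_rot: [180.0, -0.1, 18.9]
force: [3.9, 0.5, 0.9]
gripper_width: 35.5
gripper_force: 20.0
```

Emit:
send_rows(
  targets="0 0 0.0005 0 0 0 0;0 0 0.001 0 0 0 0;0 0 0.0015 0 0 0 0;0 0 0.0015 0 0 0 0",
)

```text
time_s: 7.17
ee_pos: [478.0, -165.5, 84.8]
ee_rot: [179.9, -0.1, 18.9]
force: [1.8, -0.5, 8.7]
gripper_width: 35.6
gripper_force: 20.0
```

```bash
python3 -c "
from h import *
goal(477,-166,85,18)"
```

```text
t 7.1667 pos [ 478.  -165.5   84.8] rot [ 1.799e+02 -1.000e-01  1.890e+01] j [-20.4  19.1 109.3   0.   51.4  50.7] F [ 1.8 -0.5  8.7] T [-0.09 -0.43 -0.01] w 35.6 20.000905394554138
shift m [-0.0011  0.0001 -0.0002] turn [ 0.07 -0.1   0.91]
```

The drop is 7 mm, seated with 8.7 N of resistance. I'll ease off, open, wind joint 6 back to its − end, and regrip for a long forward stroke.

Emit:
send_rows(
  targets="-0.0005 0 -0.0012 0 0 0 0;-0.0005 0 -0.0012 0 0 0 65;-0.0005 0 -0.0012 0 0 0 65;-0.0005 0 -0.0012 0 0 0 65;-0.0005 0 -0.0012 0 0 0 65;-0.0005 0 -0.0012 0 0 -7 65;-0.0005 0 -0.0012 0 0 -14 65;-0.0005 0 -0.0012 0 0 -21 65;-0.0005 0 -0.0012 0 0 -28 65;-0.0005 0 -0.0012 0 0 -35 65;-0.0005 0 -0.0012 0 0 -42 65;-0.0005 0 -0.0012 0 0 -49 65",
)

```text
time_s: 8.17
ee_pos: [475.8, -165.2, 84.1]
ee_rot: [-179.9, 0.0, 68.3]
force: [0.1, 0.3, 0.6]
gripper_width: 59.4
gripper_force: 0.0
```

Emit:
send_rows(
  targets="0 0 0 0 0 -80 65;0 0 0 0 0 -80 65;0 0 0 0 0 -80 65;0 0 0 0 0 -80 65;0 0 0 0 0 -80 65;0 0 0 0 0 -80 65;0 0 0 0 0 -80 65;0 0 0 0 0 -80 65;0 0 0 0 0 -80 65;0 0 0 0 0 -80 65;0 0 0 0 0 -80 65;0 0 0 0 0 -80 65",
)

```text
time_s: 9.17
ee_pos: [476.0, -165.2, 84.2]
ee_rot: [-180.0, -0.1, 148.1]
force: [-0.4, -0.3, 0.2]
gripper_width: 59.4
gripper_force: 0.0
```

Emit:
send_rows(
  targets="0 0 0 0 0 -60 65;0 0 0 0 0 -60 65;0 0 0 0 0 -60 65;0 0 0 0 0 -60 65;0 0 0 0 0 -60 65;0 0 0 0 0 -60 65;0 0 0 0 0 -60 65;0 0 0 0 0 -60 65;0 0 0 0 0 -60 65;0 0 0 0 0 -60 65",
)

```text
time_s: 10.0
ee_pos: [476.2, -165.3, 84.3]
ee_rot: [179.9, -0.0, -152.2]
force: [0.8, -0.1, -0.2]
gripper_width: 59.0
gripper_force: 0.0
```

```bash
python3 -c "
from h import *
goal(477.7,-165.5,86,208)
a=eyes.grab_frame('side')['image'][200:300,230:360];b=eyes.grab_frame('scene')['image'][130:230,200:330]
cv2.imwrite('pics/e.png',cv2.resize(np.hstack([b,a]),(780,300),interpolation=cv2.INTER_CUBIC))"
```

```text
t 10.0 pos [ 476.2 -165.3   84.3] rot [ 179.9   -0.  -152.2] j [ -20.4   19.1  109.4    0.    51.6 -138.3] F [ 0.8 -0.1 -0.2] T [0.07 0.05 0.  ] w 59.0 0.0
shift m [-0.0012 -0.0009 -0.0017] turn [ 0.06 -0.05 -0.17]
```

View pics/e.png

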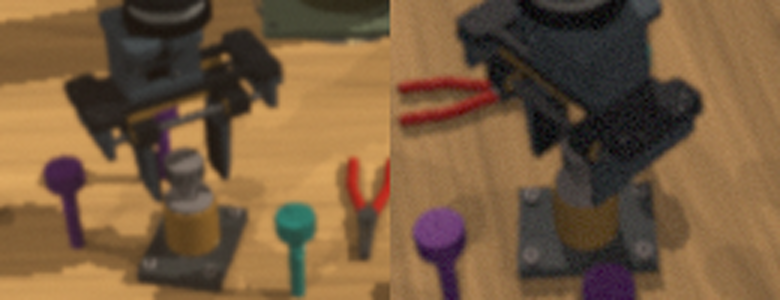

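The screw head sits visibly lower and the fingers straddle it. Now I'll centre and close.

Emit:
send_rows(
  targets="-0.0015 -0.001 -0.0005 0 0 0 65;-0.0015 -0.001 -0.0005 0 0 0 0;-0.0015 -0.001 -0.0005 0 0 0 0;-0.0015 -0.001 -0.0005 0 0 0 0;-0.0015 -0.001 -0.0005 0 0 0 0;-0.0015 -0.001 -0.0005 0 0 0 0;-0.0015 -0.001 -0.0005 0 0 0 0;-0.0015 -0.001 -0.0005 0 0 0 0",
  grip_force=20,
)

```text
time_s: 10.77
ee_pos: [478.6, -165.6, 85.2]
ee_rot: [180.0, 0.0, -152.1]
force: [1.4, 0.5, 0.9]
gripper_width: 35.7
gripper_force: 20.0
```

Emit:
send_rows(
  targets="0 0 0 0 0 6 0;0 0 0.0002 0 0 12 0;0 0 0.0003 0 0 18 0;0 0 0.0005 0 0 24 0;0 0 0.0006 0 0 30 0;0 0 0.0006 0 0 30 0",
)

```text
time_s: 11.27
ee_pos: [478.1, -165.1, 84.4]
ee_rot: [179.9, -0.1, 177.8]
force: [-1.3, 1.0, 0.6]
gripper_width: 35.9
gripper_force: 20.0
```

```bash
python3 -c "
from h import *
goal(477.7,-165.5,86,178)"
```

```text
t 11.2667 pos [ 478.1 -165.1   84.4] rot [ 1.799e+02 -1.000e-01  1.778e+02] j [ -20.4   19.3  109.2    0.    51.6 -108.2] F [-1.3  1.   0.6] T [ 0.45  0.09 -0.02] w 35.9 20.001864731311798
shift m [ 0.0004 -0.0004 -0.0016] turn [ 0.06 -0.06 -0.2 ]
```

Emit:
send_rows(
  targets="0 0 0.0001 0 0 6 0;0 0 0.0003 0 0 12 0;0 0 0.0004 0 0 18 0;0 0 0.0005 0 0 24 0;0 0 0.0007 0 0 30 0;0 0 0.0008 0 0 36 0;0 0 0.001 0 0 42 0;0 0 0.0011 0 0 48 0;0 0 0.0012 0 0 54 0;0 0 0.0014 0 0 60 0;0 0 0.0014 0 0 60 0",
)

```text
time_s: 12.18
ee_pos: [478.0, -164.1, 83.0]
ee_rot: [180.0, -0.2, 117.8]
force: [-0.6, 5.5, 1.5]
gripper_width: 35.5
gripper_force: 20.0
```

Emit:
send_rows(
  targets="0.0005 0.0002 0.0001 0 0 6 0;0.0005 0.0002 0.0003 0 0 12 0;0.0005 0.0002 0.0004 0 0 18 0;0.0005 0.0002 0.0005 0 0 24 0;0.0005 0.0002 0.0007 0 0 30 0;0.0005 0.0002 0.0008 0 0 36 0;0.0005 0.0002 0.001 0 0 42 0;0.0005 0.0002 0.0011 0 0 48 0;0.0005 0.0002 0.0012 0 0 54 0;0.0005 0.0002 0.0014 0 0 60 0;0.0005 0.0002 0.0014 0 0 60 0",
)

```text
time_s: 13.1
ee_pos: [478.8, -163.4, 81.8]
ee_rot: [-179.9, -0.2, 57.8]
force: [1.9, 5.3, 0.8]
gripper_width: 35.5
gripper_force: 20.0
```

```bash
python3 -c "
from h import *
goal(477.7,-165.5,86,58)"
```

```text
t 13.1 pos [ 478.8 -163.4   81.8] rot [-179.9   -0.2   57.8] j [-20.3  19.4 109.4   0.2  51.2  11.8] F [1.9 5.3 0.8] T [ 1.09 -0.06 -0.02] w 35.5 20.001573264598846
shift m [-0.0024  0.0002 -0.0043] turn [-0.09 -0.18 -0.19]
```

The grip centre orbits around about (479,-164.5), which is the true axis. I'll regrip centred there and turned back 90°.

Emit:
send_rows(
  targets="0 0 0 0 0 0 60;0 0 0 0 0 0 60;0 0 0 0 0 0 60;0 0 0 0 0 0 60;0 0 0 0 0 -7 60;0 0 0 0 0 -14 60;0 0 0 0 0 -21 60;0 0 0 0 0 -28 60;0 0 0 0 0 -35 60;0 0 0 0 0 -42 60;0 0 0 0 0 -49 60;0 0 0 0 0 -56 60",
)

```text
time_s: 14.1
ee_pos: [478.5, -165.3, 81.7]
ee_rot: [-180.0, 0.0, 114.3]
force: [0.4, 0.7, 0.2]
gripper_width: 54.7
gripper_force: 0.0
```

Emit:
send_rows(
  targets="0 0 0 0 0 -7 60;0 0 0 0 0 -14 60;0 0 0 0 0 -21 60;0 0 0 0 0 -28 60;0 0 0 0 0 -35 60;0 0 0 0 0 -42 60;0 0 0 0 0 -42 60",
)

```text
time_s: 14.68
ee_pos: [478.5, -165.3, 81.7]
ee_rot: [-180.0, 0.0, 156.1]
force: [1.2, 0.4, 0.4]
gripper_width: 54.7
gripper_force: 0.0
```

```bash
python3 -c "
from h import *
goal(479,-164.5,82,156)"
```

```text
t 14.6833 pos [ 478.5 -165.3   81.7] rot [-180.     0.   156.1] j [-20.4  19.4 109.4  -0.   51.2 -86.4] F [1.2 0.4 0.4] T [-0.03 -0.01 -0.04] w 54.7 0.0
shift m [-0.0001  0.0009 -0.0003] turn [-0.01  0.01  0.06]
```

Emit:
send_rows(
  targets="0 0.0009 0 0 0 0 60;0 0.0009 0 0 0 0 0;0 0.0009 0 0 0 0 0;0 0.0009 0 0 0 0 0;0 0.0009 0 0 0 0 0;0 0.0009 0 0 0 0 0;0 0.0009 0 0 0 0 0",
  grip_force=20,
)

```text
time_s: 15.27
ee_pos: [478.9, -164.3, 81.7]
ee_rot: [-180.0, 0.0, 155.9]
force: [-0.5, -0.8, -0.3]
gripper_width: 35.5
gripper_force: 20.0
```

Emit:
send_rows(
  targets="0 0 0.0001 0 0 6 0;0 0 0.0003 0 0 12 0;0 0 0.0004 0 0 18 0;0 0 0.0005 0 0 24 0;0 0 0.0007 0 0 30 0;0 0 0.0008 0 0 36 0;0 0 0.001 0 0 42 0;0 0 0.0011 0 0 48 0;0 0 0.0012 0 0 54 0;0 0 0.0014 0 0 60 0;0 0 0.0014 0 0 60 0",
)

```text
time_s: 16.18
ee_pos: [478.7, -164.1, 80.3]
ee_rot: [-180.0, -0.0, 95.8]
force: [-0.8, -0.1, 1.7]
gripper_width: 35.4
gripper_force: 20.0
```

Lateral forces are small now, so I'll continue.

Emit:
send_rows(
  targets="0 0 0.0001 0 0 6 0;0 0 0.0003 0 0 12 0;0 0 0.0004 0 0 18 0;0 0 0.0005 0 0 24 0;0 0 0.0007 0 0 30 0;0 0 0.0008 0 0 36 0;0 0 0.0009 0 0 42 0;0 0 0.001 0 0 48 0;0 0 0.0012 0 0 54 0;0 0 0.0013 0 0 60 0;0 0 0.0013 0 0 60 0",
)

```text
time_s: 17.1
ee_pos: [479.0, -164.0, 79.1]
ee_rot: [-180.0, -0.0, 35.9]
force: [0.1, 2.4, 0.3]
gripper_width: 35.1
gripper_force: 20.0
```

Emit:
send_rows(
  targets="0 0 0.0001 0 0 6 0;0 0 0.0003 0 0 12 0;0 0 0.0004 0 0 18 0;0 0 0.0005 0 0 24 0;0 0 0.0007 0 0 30 0;0 0 0.0008 0 0 36 0;0 0 0.0009 0 0 42 0;0 0 0.001 0 0 48 0;0 0 0.0012 0 0 54 0;0 0 0.0013 0 0 60 0;0 0 0.0013 0 0 60 0",
)

```text
time_s: 18.02
ee_pos: [479.1, -164.0, 77.8]
ee_rot: [-180.0, -0.0, -24.0]
force: [0.0, 1.0, 0.2]
gripper_width: 35.5
gripper_force: 20.0
```

Emit:
send_rows(
  targets="0 0 0.0001 0 0 6 0;0 0 0.0003 0 0 12 0;0 0 0.0004 0 0 18 0;0 0 0.0005 0 0 24 0;0 0 0.0007 0 0 30 0;0 0 0.0007 0 0 30 0;0 0 0.0007 0 0 30 0;0 0 0.0007 0 0 30 0;0 0 0.0007 0 0 30 0",
)

```text
time_s: 18.77
ee_pos: [479.1, -164.0, 77.0]
ee_rot: [-180.0, 0.0, -53.9]
force: [0.7, 3.3, -0.1]
gripper_width: 35.5
gripper_force: 20.0
```

```bash
python3 -c "
from h import *
goal(479,-164.5,77,-54)
f=eyes.grab_frame('wrist'); CAM['w']=(f['fovy'],f['cx'],f['cy'],f['eye'],f['attitude']); print(CAM['w'])
a=eyes.grab_frame('side')['image'][200:300,230:360]; w=f['image'][120:320,190:450]
cv2.imwrite('pics/f.png',np.hstack([cv2.resize(w,(390,300),interpolation=cv2.INTER_CUBIC),cv2.resize(a,(390,300),interpolation=cv2.INTER_CUBIC)]))"
```

```text
t 18.7667 pos [ 479.1 -164.    77. ] rot [-180.     0.   -53.9] j [-20.2  19.8 109.7   0.   50.5 123.7] F [ 0.7  3.3 -0.1] T [ 0.61 -0.14  0.03] w 35.5 20.0000461935997
shift m [0.0004 0.0003 0.    ] turn [-0.04  0.01  0.08]
(69.24645134359277, 321.33867355166154, 199.39154208707455, array([ 521.95461044, -224.46278611,  247.12391147]), array([-1.53034557e+01,  2.58846074e-02, -1.43878624e+02]))
```

View pics/f.png

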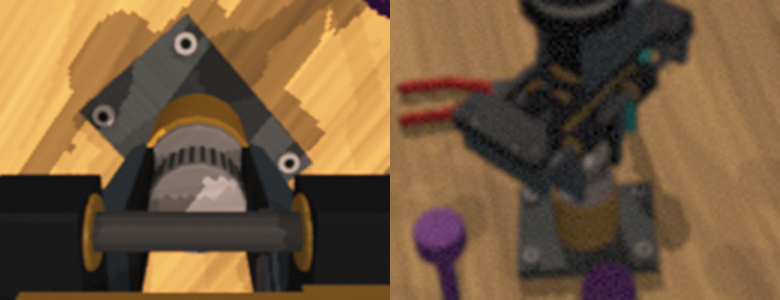

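The wrist view shows the head gripped, at crop (197,190), low over the brass boss; the neighbours look undisturbed. Tool depth is 77 mm against 92 mm at first grip, which puts the tip at about 9 mm. It has turned 360° with only small axial forces, so there was no slip. I'll hand it in.

```bash
python3 -c "
from h import *
print(env.job_done())"
```

```text
the job is handed in; nothing more can be done
None
```

I turned the screw back about 84° until it dropped about 7 mm into the thread start, then forward one full turn (360°, about 8 mm down), and handed the job in with the head still gripped at 20 N and the tip at about 9 mm (worked out from the tool height); the judge returned no result.

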